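# Hang up the glaze test tile

## Task

Slide the long thin test tile over the plaster slab until its plain end sticks out past the slab's open front edge, far enough to be taken hold of. Take it there and hang it by its eye on the empty hook, so that it hangs free and still. Do not drop the tile, and leave everything else standing where it is.

Things in the scene. Friction and masses are not known exactly. Their poses are not given: they have to be found in the camera images.
- tile_mid (a point): Test tile, flat unglazed terracotta, 4 mm thick, 80 g: a rectangle 115 (x) by 58 mm (y) with a flat ring eye at its +x end (56 mm across, hole 34 mm), 170 mm in all. This point: centre of the rectangle, half thickness; x to the eye, z up. Starts flat, plain end to the open edge. Centre of mass 15 mm towards the eye. Pressed from above with 5 to 10 N and dragged, it slides along with the fingertips.
- tile_eye (a point): Centre of the hole in the tile's eye, at half thickness: 83.5 mm along +x from tile_mid.
- tile_end (a point): Middle of the tile's plain end, at half thickness: 57.5 mm along -x from tile_mid.
- slab: Plaster slab, fixed: top 300 (x) by 340 mm (y), 60 mm above the table; a fence 14 mm thick stands 12 mm above the top along +x and both y sides. The -x side, towards the robot, is open and drops straight to the table, free for 60 mm in front. Origin at the centre of its underside; x points away from the open edge.
- slab_edge (a point): Middle of the slab's open front edge, on its top (150 mm along the slab's -x, 60 mm up). The edge runs along the slab's y.
- hook_seat (a point): Empty hook: lowest spot on top of its bar, 279 mm above the table. The hook points to this frame's -x, z up. 8 mm round bar in the plane y = 0: from the post (60 mm off at +x) it runs to -x, falling 20 mm to this point, then turns up to the tip. Post 14 mm thick with a 22 mm ball at its top, 346 mm above the table; foot 100 mm. A level rest bar, 60 mm wide, crosses 114 mm below, 12 mm further out (-x).
- hook_tip (a point): Tip of the empty hook (bar axis): 25 mm further to -x and 26 mm higher than hook_seat; from hook_seat the bar rises to it at about 50 degrees.
- full_seat (a point): The same point on the second, equal hook stand, which is occupied: a short white tile, 60 mm wide, fixed there, hangs down from it to about 165 mm above the table. Leave it. The two stands change places from start to start.
- cutter: Bystander: a plain steel ring cutter, 68 mm across, 30 mm tall, standing on the slab; origin at the centre of its underside.
- pot: Bystander: a small terracotta bowl, 64 mm across, 42 mm tall, on the slab; origin at the centre of its underside.
- jar: Bystander: a closed amber glass jar, 54 mm across, 80 mm tall, on the slab near its back fence; origin at the centre of its underside.
- mug: Bystander: a white mug, 80 mm across, 90 mm tall, on the table; origin at the centre of its underside.
- bottle: Bystander: a clear bottle with cap, 66 mm across, 200 mm tall, on the table; origin at the centre of its underside.
- brush: Bystander: a brush lying on the table, about 200 mm long along its x; origin on its underside.
- kiln_prop: Bystander: a brick-coloured kiln prop block, 50 x 50 x 60 mm tall, on the table; origin at the centre of its underside.
Things that resemble listed ones, but are neither listed nor needed, are in the scene too. There is more than one size of the part that bears tile_mid; the job needs the smallest.

How it is judged:
By the outcome, as a careful person would: the job done as asked, in the order asked, and still so for the second after the job is handed in, with the robot touching nothing.
It also fails if it takes over 61 s, if anything falls off the work surface, if the arm or the gripper's body presses on something with over 40 N, if the wrist force passes 120 N, or if a joint passes its speed limit or range.

## Robot

A 7-joint arm with a two-finger parallel gripper is mounted at the origin on the work surface. World frame = base frame: x ahead of the robot, y to its left, z up, the work surface at z = 0. Lengths are in m, angles in rad, forces in N, time in s.
With the tool pointing down it reaches from about 0.4 to 0.85 m from the base axis. Payload 10.4 kg.
Tool frame: the origin (TCP) lies midway between the tips of the shut fingers; the grasp point (between the pads) lies 19 mm behind it; y points along the fingers, x is the direction in which the jaws open and shut, and the axes are right-handed (so a half turn about y gives the same grasp; the last joint's range is limited). The gripper opens to 87 mm and grips with 3 to 60 N. Pads are 19 mm wide; open, the fingers measure 117 mm over their backs; the gripper's body (75 mm by 190 mm) begins 51 mm behind the grasp point.
Start: joints at [1.276, 0.332, -0.065, 1.46, 0.022, 1.35, -0.088], TCP at [0.168, -0.602, 0.223] pointing down, gripper open.
Joint ranges: [-2.6, 2.6], [-0.5, 2.12], [-1.47, 1.34], [0.16, 2.42], [-1.27, 4.41], [0.06, 2.06], [-2.6, 2.6]. Speed limits (rad/s): [2.22, 2.22, 2.79, 2.79, 3.14, 3.14, 3.14].

## Interface

Orientations are given as a unit quaternion [x, y, z, w].
In Python, from bench import * gives the robot as it stands.
- The arm moves only by the tool jog_arm, never from a script. Its argument "commands" is a list of rows, each an object with "translation": the shift along the world's x, y, z in mm, a list of three; "twist": the turn about the world's z in rad. A call has 1 to 20 rows; each row shifts and turns the commanded pose from where the row before left it; what a row does not reach is not made up. A row lasts 1/10 s, in which the tool goes at most 50 mm and 8.59 degrees, less where a joint would pass 70% of its speed; a pose out of reach is approached as far as the arm can. A call is refused whole if a number of a shift passes 50 or a number of a turn 0.15, either way. A call with a gripper value outside its range is refused whole. "grip" is the closure, from 0 (fully open) to 1 (shut), set as the call begins (left out, the last holds). The fingers move at their own pace and stop on an object; "grip_force" is the grip in N (left out, the last holds). Time passes only in rows, so rows that do not move let the fingers close. It gives the time, the measured TCP pose, the force and the opening at its end, in the units of the state.
- read_state(): the state, without advancing time (a new reading comes with each control period).
- camera(name): name is "scene" or "side" or "wrist"; returns a dict with "img" (400x640x3 uint8, red, green, blue), "fx", "fy", "cx", "cy" (pixels), "cam_to_world" (4x4, takes a point from camera to world coordinates). Camera axes: x right, y down, z forward; pixel columns grow to the right and rows downward; lengths in m; the calibration is good to about 2 mm. The wrist camera is an equidistant fisheye: a pixel r from the principal point sees the ray r / f radians off the axis. A picture is of the moment at which its call begins. There is no depth.
- close_job(): hands the job in, once; it reports no verdict.
The state is a dict: "time": time; "joint_positions": joint angles; "joint_vel": joint speeds; "joint_torque": joint torques, N m; "ee_pos": TCP position; "eef_rot": TCP orientation; "ft_force": force on the tool from outside, world axes, zero at the start; "torque": the same for the moment, N m; "width": finger opening in m.
Only numpy, scipy, OpenCV 4.12 (cv2) and the standard library are available. Lean on these libraries where they do the work, as an engineer would, in place of code of your own. Each camera call takes 0.05 s, during which the arm holds its last target.

## Working session

There is one attempt and no reset: what is moved stays moved. The work goes in short steps, Python scripts to look and compute and a tool call to move; the robot and the scene stay as the last step left them, time stands still between calls to the robot, and variables do not carry over. Pictures are saved under pics/ and viewed, and the job is handed in when it is done.

Besides the shell and the picture viewer there is one more tool, called after "Call:" by a JSON object that holds its "name" and its "arguments", one argument or row to a line. jog_arm: Moves the arm, as the interface text tells. Its arguments: {"type":"object","properties":{"commands":{"type":"array"},"grip":{"type":"number"},"grip_force":{"type":"number"}},"required":["commands"]}

```bash
mkdir -p pics; ls; python3 - <<'E'
from bench import *
import cv2,pickle
s=read_state();print({k:s[k] for k in('time','ee_pos','eef_rot','ft_force','width')})
for n in("scene","side","wrist"):
    c=camera(n);cv2.imwrite(f"pics/{n}0.png",c["img"][:,:,::-1]);pickle.dump(c,open(f"pics/{n}0.pkl","wb"))
    print(n,c["fx"],c["fy"],c["cx"],c["cy"]);print(c["cam_to_world"])
E
```

```text
pics
{'time': 0.0, 'ee_pos': array([ 0.16771975, -0.60167723,  0.22176847]), 'eef_rot': array([-0.56287342,  0.42802142, -0.42721651,  0.56343343]), 'ft_force': array([ 0.04008685, -0.51629076, -0.12310797]), 'width': 0.08690553810284948}
scene 438.2625014554777 438.2625014554777 324.20924744371507 201.4456957642864
[[-0.19419234  0.85345437 -0.48363723  1.09262884]
 [ 0.98092027  0.1735702  -0.08757176  0.11299621]
 [ 0.00920651 -0.49141533 -0.8708767   1.31001664]
 [ 0.          0.          0.          1.        ]]
side 471.1573712459273 471.1573712459273 320.3948160774148 199.27315561583765
[[ 0.99633824 -0.07139954  0.04703427  0.42458466]
 [-0.08352157 -0.69515235  0.71399395 -1.00307308]
 [-0.01828285 -0.71530785 -0.69857027  1.18648247]
 [ 0.          0.          0.          1.        ]]
wrist 309.70691628693146 309.70691628693146 317.8017824776031 200.6156437970326
[[ 2.68681806e-01 -9.21304209e-01 -2.81084758e-01  2.45326690e-01]
 [-9.63228847e-01 -2.57146457e-01 -7.78838133e-02 -5.81272154e-01]
 [-5.25264561e-04  2.91674910e-01 -9.56517366e-01  3.82874122e-01]
 [ 0.00000000e+00  0.00000000e+00  0.00000000e+00  1.00000000e+00]]
```

View pics/scene0.png

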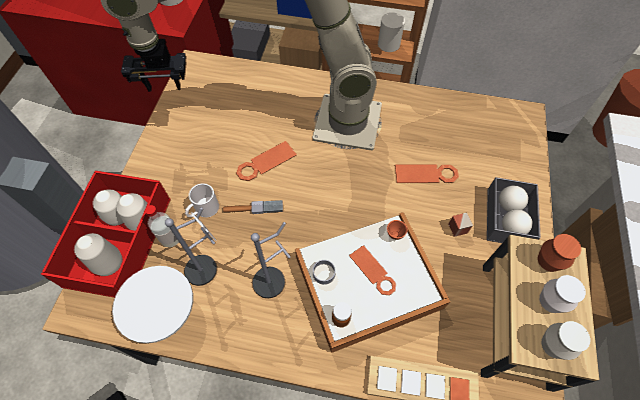

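View pics/side0.png

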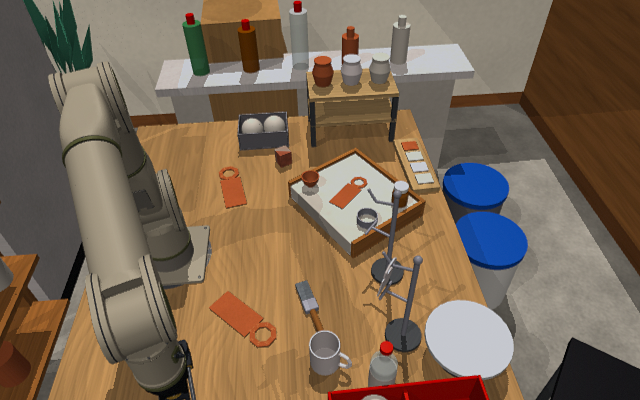

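View pics/wrist0.png

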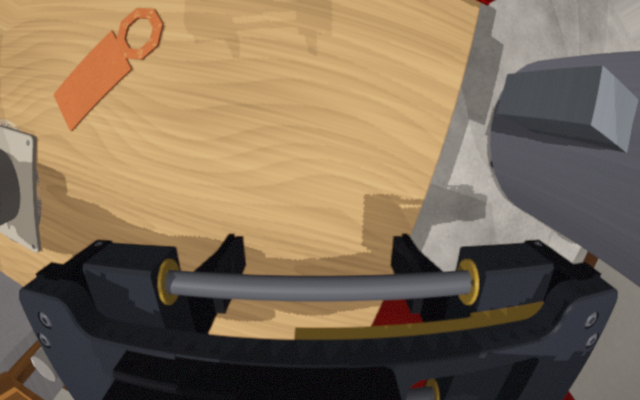

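Tile candidates in the scene image: orange tiles near (268,160), (427,173) and on the slab at (372,268). The slab one fits the description, since it lies on the slab and looks smallest. I'll confirm by size in an enlarged crop.

```bash
cat > h.py <<'E'
import numpy as np,cv2,pickle
def load(n): return pickle.load(open(f"pics/{n}.pkl","rb"))
def ray(c,u,v):
    x=(u-c["cx"])/c["fx"];y=(v-c["cy"])/c["fy"]
    if c.get("fish"):
        r=np.hypot(x,y);s=np.sin(r)/max(r,1e-9);d=np.array([x*s,y*s,np.cos(r)])
    else: d=np.array([x,y,1.])
    M=c["cam_to_world"];d=M[:3,:3]@d
    return M[:3,3],d/np.linalg.norm(d)
def plane(c,u,v,z):
    o,d=ray(c,u,v);return o+d*(z-o[2])/d[2]
def tri(obs):
    A=np.zeros((3,3));b=np.zeros(3);L=[]
    for c,u,v in obs:
        o,d=ray(c,u,v);P=np.eye(3)-np.outer(d,d);A+=P;b+=P@o;L.append((P,o))
    p=np.linalg.solve(A,b);return p,[np.linalg.norm(P@(p-o))*1e3 for P,o in L]
def crop(c,u0,v0,w,h,k,name):
    im=c["img"][v0:v0+h,u0:u0+w,::-1];cv2.imwrite(name,cv2.resize(im,None,fx=k,fy=k,interpolation=cv2.INTER_CUBIC))
E
python3 - <<'E'
from h import *
a=load("scene0");b=load("side0")
crop(a,290,205,160,150,4,"pics/c1.png");crop(b,280,140,160,120,5,"pics/c2.png")
crop(a,130,190,180,120,4,"pics/c3.png");crop(b,350,170,100,200,3,"pics/c4.png")
E
```

```text
(no output)
```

View pics/c1.png

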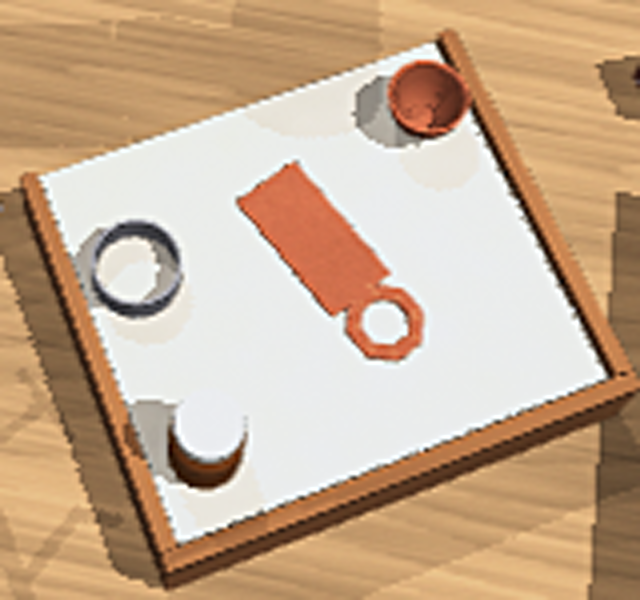

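View pics/c2.png

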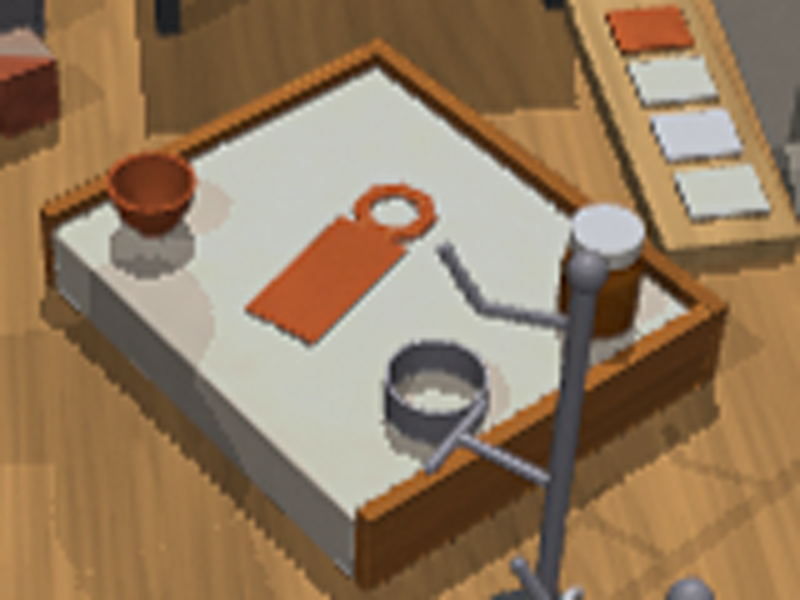

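View pics/c3.png

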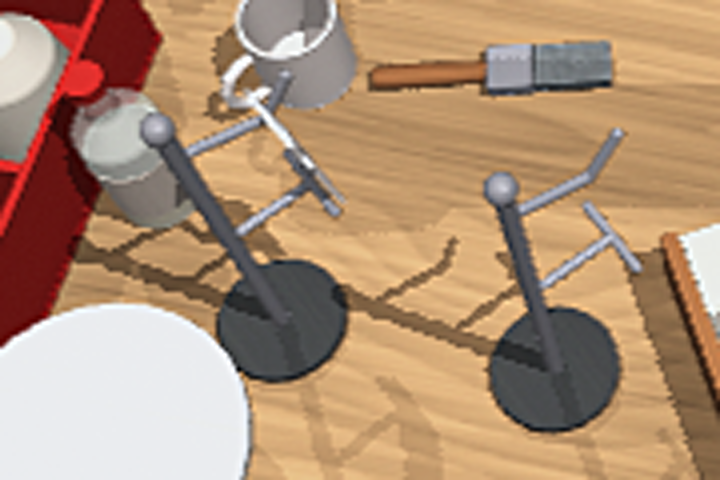

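View pics/c4.png

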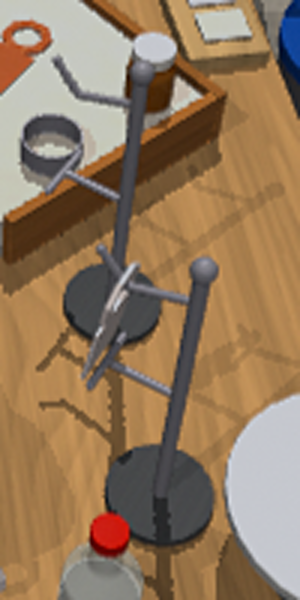

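The slab tile has its plain end at scene c1 (267,183) and its eye at c1 (384,322). The empty hook is the stand next to the slab: scene c3 ball (501,188), tip (617,134), seat about (587,180). The occupied stand is at c3 (157,130). Next I'll triangulate.

```bash
python3 - <<'E'
from h import *
np.set_printoptions(precision=4,suppress=True)
a=load("scene0");b=load("side0")
A=lambda u,v:(a,290+u/4,205+v/4)
B=lambda u,v:(b,280+u/5,140+v/5)
C=lambda u,v:(a,130+u/4,190+v/4)
D=lambda u,v:(b,350+u/3,170+v/3)
def T(n,*o):
    p,e=tri(o);print(n,p,np.round(e,1));return p
eye=T("eye",A(384,322),B(395,212))
e1=T("endA",A(238,201),B(311,344));e2=T("endB",A(295,162),B(247,309))
r1=T("rootA",A(336,314),B(405,247)); r2=T("rootB",A(388,272),B(342,217))
end=(e1+e2)/2
print("width",np.linalg.norm(e1-e2),"end-eye",np.linalg.norm(eye-end),"ang",np.degrees(np.arctan2(*(eye-end)[[1,0]])))
f1=T("edge pot side",A(440,42),B(55,230));f2=T("edge cutter side",A(38,178),B(357,512))
d=f1-f2;print("edge len",np.linalg.norm(d),"slab x ang",np.degrees(np.arctan2(d[1],d[0]))-90)
T("cutter top c",A(136,250),B(437,370));T("pot top",A(430,90),B(151,180));T("jar top",A(209,428),B(608,232))
t=T("tip",C(617,134),B(446,250));s=T("seatish",C(587,181),B(485,305));bl=T("ball",C(501,188),B(587,270))
T("rest L",C(590,207),B(483,403));T("rest R",C(636,268),B(434,468))
T("rest joint",C(613,238),B(458,436));
fp=T("foot c",C(555,370),D(112,302))
T("full ball",C(157,130),D(204,271));T("fulltip",C(285,76),D(102,250))
T("bottle cap",C(80,78),D(110,533))
for k,(o) in {"hook":t-bl}.items(): print(k,np.degrees(np.arctan2(o[1],o[0])),np.hypot(o[0],o[1]))
E
```

```text
eye [0.643  0.2214 0.0592] [1.2 1.2]
endA [0.5687 0.0994 0.0569] [1.3 1.3]
endB [0.5286 0.1371 0.0574] [1.9 1.9]
rootA [0.6444 0.1855 0.059 ] [1.8 1.8]
rootB [0.6045 0.2192 0.0604] [1.6 1.6]
width 0.055030704652145074 end-eye 0.1398310779523547 ang 47.55432368094024
edge pot side [0.4002 0.236  0.0532] [3.1 3.1]
edge cutter side [ 0.5807 -0.0542  0.0605] [0. 0.]
edge len 0.3418346211438801 slab x ang 31.869485073521417
cutter top c [0.6396 0.0319 0.0954] [3.4 3.4]
pot top [0.4697 0.2283 0.101 ] [3.1 3.1]
jar top [0.7656 0.1087 0.1314] [0.5 0.5]
tip [ 0.6188 -0.0766  0.303 ] [1.3 1.3]
seatish [ 0.6406 -0.0926  0.2735] [0.1 0.1]
ball [ 0.6828 -0.1314  0.3335] [1.1 1.1]
rest L [ 0.6367 -0.1013  0.2084] [6.2 6.2]
rest R [ 0.6275 -0.0705  0.1123] [3.9 3.9]
rest joint [ 0.6322 -0.0864  0.1612] [1.2 1.2]
foot c [ 0.6841 -0.1308  0.0035] [0.3 0.3]
full ball [ 0.6862 -0.3512  0.3327] [0.8 0.8]
fulltip [ 0.6197 -0.2987  0.3018] [0.9 0.9]
bottle cap [ 0.6002 -0.4856  0.1953] [0.6 0.6]
hook 139.4376559364146 0.08428865484688725
```

```bash
python3 - <<'E'
from bench import *
from h import *
from scipy.spatial.transform import Rotation as R
np.set_printoptions(precision=4,suppress=True)
s=read_state();M=R.from_quat(s["eef_rot"]).as_matrix();print(M)
print("jaw yaw",np.degrees(np.arctan2(M[1,0],M[0,0])),"toolz yaw",np.degrees(np.arctan2(M[1,2],M[0,2])))
w=load("wrist0");o=w["cam_to_world"][:3,3]-s["ee_pos"];print("cam off yaw",np.degrees(np.arctan2(o[1],o[0])),o)
print("joints",s["joint_positions"],s["time"])
E
```

```text
[[ 0.2685 -0.0003  0.9633]
 [-0.9633  0.001   0.2685]
 [-0.0011 -1.     -0.    ]]
jaw yaw -74.42602262814724 toolz yaw 15.573979956823218
cam off yaw 14.807314887468097 [0.0776 0.0205 0.1609]
joints [ 1.2764  0.3327 -0.0647  1.4607  0.0216  1.3499 -0.0885] 0.15
```

Call:
{"name": "jog_arm", "arguments": {
  "commands": [
    {"translation": [23, 30, 16], "twist": 0.14},
    {"translation": [23, 30, 16], "twist": 0.14},
    {"translation": [23, 30, 16], "twist": 0.14},
    {"translation": [23, 30, 16], "twist": 0.14},
    {"translation": [23, 30, 16], "twist": 0.14},
    {"translation": [23, 30, 16], "twist": 0.14},
    {"translation": [23, 30, 16], "twist": 0.14},
    {"translation": [23, 30, 16], "twist": 0.14},
    {"translation": [23, 30, 16], "twist": 0.14},
    {"translation": [23, 30, 16], "twist": 0.14},
    {"translation": [10, 30, 0], "twist": 0.14},
    {"translation": [10, 30, 0], "twist": 0.14},
    {"translation": [10, 30, 0], "twist": 0.14},
    {"translation": [10, 30, 0], "twist": 0.14},
    {"translation": [10, 30, 0], "twist": 0.14},
    {"translation": [10, 30, 0], "twist": 0.14},
    {"translation": [10, 30, 0], "twist": 0.14},
    {"translation": [10, 30, 0], "twist": 0.14},
    {"translation": [10, 30, 0], "twist": 0.14},
    {"translation": [10, 30, 0], "twist": 0.14}
  ],
  "grip": 0.65,
  "grip_force": 20
}}

```text
time: 2.15
ee_pos: [0.4979, -0.0009, 0.3825]
eef_rot: [0.516, 0.484, -0.484, -0.516]
ft_force: [0.8, 0.1, 0.2]
width: 0.0302
```

```bash
cat > st.py <<'E'
from bench import *
from h import *
from scipy.spatial.transform import Rotation as R
np.set_printoptions(precision=4,suppress=True)
s=read_state();M=R.from_quat(s["eef_rot"]).as_matrix()
print(s["time"],s["ee_pos"],"camyaw",np.degrees(np.arctan2(M[1,2],M[0,2])),"down",M[:,1],"F",s["ft_force"],"T",s["torque"],"w",s["width"],"j",s["joint_positions"])
E
python3 st.py
```

```text
2.15 [ 0.4979 -0.0009  0.3825] camyaw 176.32073283009515 down [-0.     -0.0002 -1.    ] F [0.8361 0.1096 0.2309] T [ 0.0496 -0.171   0.0028] w 0.03023795966564124 j [ 0.6464  0.0627 -0.7672  1.4653  0.0438  1.6311  1.3894]
```

Call:
{"name": "jog_arm", "arguments": {
  "commands": [
    {"translation": [14, 23, -16], "twist": 0.112},
    {"translation": [14, 23, -16], "twist": 0.112},
    {"translation": [14, 23, -16], "twist": 0.112},
    {"translation": [14, 23, -16], "twist": 0.112},
    {"translation": [14, 23, -16], "twist": 0.112},
    {"translation": [14, 23, -16], "twist": 0.112},
    {"translation": [14, 23, -16], "twist": 0.112},
    {"translation": [14, 23, -16], "twist": 0.112}
  ]
}}

```text
time: 2.95
ee_pos: [0.6103, 0.1826, 0.2535]
eef_rot: [-0.256, -0.659, 0.659, 0.256]
ft_force: [0.5, -0.6, 0.5]
width: 0.0307
```

```bash
python3 st.py; python3 - <<'E'
from bench import *
import cv2,pickle
c=camera("wrist");c["fish"]=1;cv2.imwrite("pics/w1.png",c["img"][:,:,::-1]);pickle.dump(c,open("pics/w1.pkl","wb"))
E
```

```text
2.95 [0.6103 0.1826 0.2535] camyaw -132.42597481520198 down [-0.0006 -0.0002 -1.    ] F [ 0.5021 -0.615   0.5277] T [ 0.1091 -0.0767  0.02  ] w 0.03067448584881928 j [ 0.279   0.4945 -0.9213  1.3412  0.3887  1.4921  1.7888]
```

View pics/w1.png

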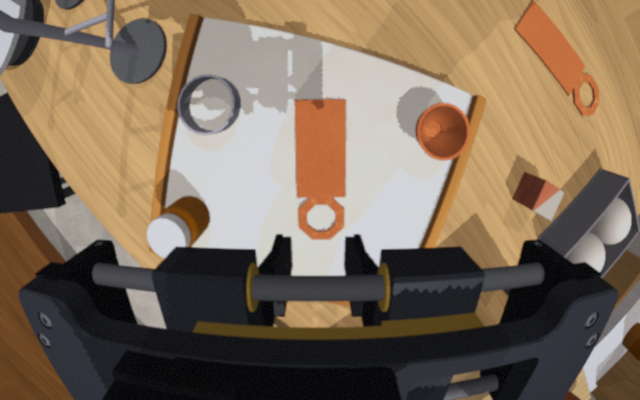

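The wrist view shows the tile with its end corners at (295,99) and (345,99) and its eye at (321,218). The fingers are aligned with its axis. Now I'll cross-check with this view.

```bash
python3 - <<'E'
from h import *
np.set_printoptions(precision=4,suppress=True)
a=load("scene0");b=load("side0");w=load("w1")
A=lambda u,v:(a,290+u/4,205+v/4)
B=lambda u,v:(b,280+u/5,140+v/5)
for n,uv,o in [("endA",(295,99),(A(238,201),B(311,344))),("endB",(345,99),(A(295,162),B(247,309))),("eye",(321,217.5),(A(384,322),B(395,212))),("edge cut",(201,18),(A(38,178),B(357,512))),("edge pot",(473,97),(A(440,42),B(55,230)))]:
    print(n,plane(w,*uv,0.064 if n[:4]!="edge" else .06),*tri(o+((w,*uv),)))
E
```

```text
endA [0.5672 0.0965 0.064 ] [0.5683 0.0978 0.058 ] [np.float64(2.1988759754361413), np.float64(1.3426256699066181), np.float64(1.9865698960197469)]
endB [0.526 0.134 0.064] [0.5276 0.1358 0.0581] [np.float64(2.2474664120562817), np.float64(2.6160774238153306), np.float64(2.625995443005801)]
eye [0.6397 0.2193 0.064 ] [0.6423 0.2214 0.0584] [np.float64(0.9490018035728636), np.float64(1.7669037536877248), np.float64(1.295243876167268)]
edge cut [ 0.5788 -0.0584  0.06  ] [ 0.58   -0.0556  0.0621] [np.float64(1.8923881766191482), np.float64(0.381210765734391), np.float64(2.0851054886949902)]
edge pot [0.3994 0.2322 0.06  ] [0.3993 0.2348 0.0544] [np.float64(2.827229396656646), np.float64(3.8632477087635526), np.float64(2.466555254524072)]
```

Call:
{"name": "jog_arm", "arguments": {
  "commands": [
    {"translation": [0, 0, -30], "twist": 0.0},
    {"translation": [0, 0, -40], "twist": 0.0},
    {"translation": [0, 0, -40], "twist": 0},
    {"translation": [0, 0, -40], "twist": 0},
    {"translation": [0, 0, -20], "twist": 0},
    {"translation": [0, 0, -8], "twist": 0},
    {"translation": [0, 0, -5], "twist": 0},
    {"translation": [0, 0, 0], "twist": 0}
  ],
  "grip": 0.82
}}

```text
time: 3.8
ee_pos: [0.6101, 0.1821, 0.0721]
eef_rot: [0.257, 0.659, -0.658, -0.257]
ft_force: [0.5, 0.2, 0.3]
width: 0.016
```

Call:
{"name": "jog_arm", "arguments": {
  "commands": [
    {"translation": [0, 0, -2], "twist": 0},
    {"translation": [0, 0, -2], "twist": 0},
    {"translation": [0, 0, -1], "twist": 0}
  ]
}}

```text
time: 4.1
ee_pos: [0.6101, 0.182, 0.067]
eef_rot: [0.257, 0.659, -0.659, -0.257]
ft_force: [-0.1, -0.1, -0.5]
width: 0.0156
```

Call:
{"name": "jog_arm", "arguments": {
  "commands": [
    {"translation": [0, 0, -1], "twist": 0},
    {"translation": [0, 0, -1], "twist": 0},
    {"translation": [0, 0, 0], "twist": 0}
  ]
}}

```text
time: 4.4
ee_pos: [0.6099, 0.182, 0.0647]
eef_rot: [0.257, 0.659, -0.659, -0.257]
ft_force: [-0.2, 0.2, 0.1]
width: 0.0157
```

Call:
{"name": "jog_arm", "arguments": {
  "commands": [
    {"translation": [0, 0, -1], "twist": 0},
    {"translation": [0, 0, 0], "twist": 0}
  ]
}}

```text
time: 4.6
ee_pos: [0.6101, 0.1821, 0.0646]
eef_rot: [0.257, 0.659, -0.659, -0.257]
ft_force: [-2.5, -1.2, 8.0]
width: 0.0154
```

Call:
{"name": "jog_arm", "arguments": {
  "commands": [
    {"translation": [-2, -1, 0], "twist": 0},
    {"translation": [-4, -3, 0], "twist": -0.01},
    {"translation": [-5, -3, 0], "twist": -0.02},
    {"translation": [-5, -3, 0], "twist": -0.02},
    {"translation": [-5, -3, 0], "twist": -0.02},
    {"translation": [0, 0, 0], "twist": 0}
  ]
}}

```text
time: 5.2
ee_pos: [0.5889, 0.1689, 0.0645]
eef_rot: [0.281, 0.649, -0.649, -0.28]
ft_force: [-1.4, 0.2, 8.4]
width: 0.0159
```

```bash
python3 st.py; python3 - <<'E'
from bench import *
import cv2,pickle
c=camera("wrist");c["fish"]=1;cv2.imwrite("pics/w2.png",c["img"][:,:,::-1]);pickle.dump(c,open("pics/w2.pkl","wb"))
E
```

```text
5.2 [0.5889 0.1689 0.0645] camyaw -136.74384181353236 down [ 0.0013  0.0002 -1.    ] F [-1.3748  0.212   8.3625] T [ 0.0565  0.3375 -0.0582] w 0.015864796590712712 j [ 0.2898  0.5896 -0.85    1.6331  0.4785  1.1384  1.6443]
```

View pics/w2.png

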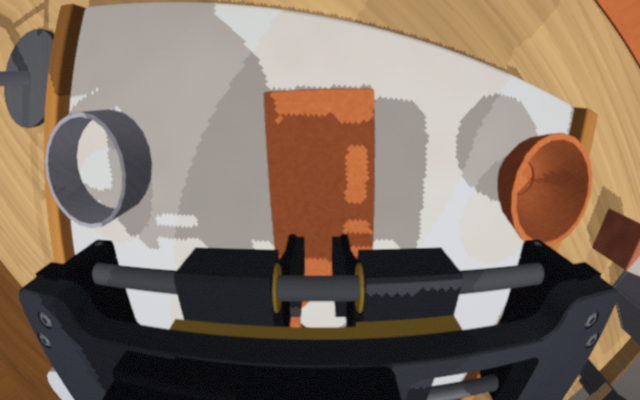

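```bash
python3 - <<'E'
from h import *
w=load("w2");p=plane(w,264,93,.064);q=plane(w,373,89,.064);m=(p+q)/2;print(p,q,m,np.linalg.norm(p-q),np.degrees(np.arctan2(-(q-p)[0],(q-p)[1])))
t=np.array([.5889,.1689,.064]);print(np.linalg.norm(t-m))
E
```

```text
[0.54333613 0.08655581 0.064     ] [0.50318209 0.12608576 0.064     ] [0.52325911 0.10632078 0.064     ] 0.056346820830879205 45.44873646002595
0.09069115403461343
```

Call:
{"name": "jog_arm", "arguments": {
  "commands": [
    {"translation": [-3, -2, 0], "twist": -0.01},
    {"translation": [-5, -3, 0], "twist": -0.015},
    {"translation": [-5, -3, 0], "twist": -0.015},
    {"translation": [-5, -3, 0], "twist": -0.015},
    {"translation": [-5, -3, 0], "twist": -0.015},
    {"translation": [-5, -3, 0], "twist": -0.015},
    {"translation": [-5, -3, 0], "twist": -0.015},
    {"translation": [-5, -3, 0], "twist": -0.015},
    {"translation": [0, 0, 0], "twist": 0}
  ]
}}

```text
time: 6.15
ee_pos: [0.551, 0.1459, 0.0645]
eef_rot: [0.318, 0.632, -0.632, -0.317]
ft_force: [-2.2, 0.7, 9.0]
width: 0.0157
```

Call:
{"name": "jog_arm", "arguments": {
  "commands": [
    {"translation": [-3, -2, 0], "twist": -0.01},
    {"translation": [-5, -3, 0], "twist": -0.015},
    {"translation": [-5, -3, 0], "twist": -0.015},
    {"translation": [-5, -3, 0], "twist": -0.015},
    {"translation": [-5, -3, 0], "twist": -0.015},
    {"translation": [-5, -3, 0], "twist": -0.015},
    {"translation": [-5, -3, 0], "twist": -0.015},
    {"translation": [0, 0, 0], "twist": 0}
  ]
}}

```text
time: 6.95
ee_pos: [0.5181, 0.1259, 0.0645]
eef_rot: [0.349, 0.616, -0.615, -0.348]
ft_force: [-1.3, -0.6, 9.5]
width: 0.0158
```

```bash
python3 st.py; python3 - <<'E'
from bench import *
import cv2,pickle
c=camera("wrist");c["fish"]=1;cv2.imwrite("pics/w3.png",c["img"][:,:,::-1]);pickle.dump(c,open("pics/w3.pkl","wb"))
E
```

```text
6.95 [0.5181 0.1259 0.0645] camyaw -149.0518377441142 down [ 0.0016 -0.     -1.    ] F [-1.2957 -0.5719  9.4687] T [0.1049 0.2651 0.0282] w 0.015775596683624098 j [ 0.4138  0.418  -0.8697  1.8444  0.3671  1.047   1.5102]
```

View pics/w3.png

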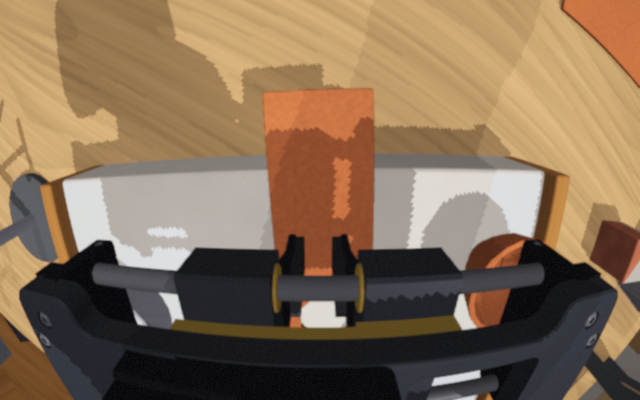

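```bash
python3 - <<'E'
from h import *
w=load("w3");p=plane(w,264,93,.064);q=plane(w,373,89,.064);m=(p+q)/2;print(p,q,m,np.degrees(np.arctan2(-(q-p)[0],(q-p)[1])))
a=plane(w,64,178,.06);b=plane(w,543,170,.06);print(a,b,np.linalg.norm(a-b));d=(b-a)/np.linalg.norm(b-a);n=np.array([-d[1],d[0],0]);print("overhang",(m-a)@n,"edge yaw",np.degrees(np.arctan2(-d[0],d[1])))
E
```

```text
[0.45618718 0.05522505 0.064     ] [0.42540061 0.10238488 0.064     ] [0.4407939  0.07880496 0.064     ] 33.137042227929626
[ 0.57132137 -0.05394032  0.06      ] [0.39800238 0.22628234 0.06      ] 0.32949083302307014
overhang 0.04118317356906161 edge yaw 31.73697909569658
```

Call:
{"name": "jog_arm", "arguments": {
  "commands": [
    {"translation": [0, 0, 10], "twist": 0},
    {"translation": [0, 0, 25], "twist": 0},
    {"translation": [0, 0, 25], "twist": 0},
    {"translation": [-13, -8, 0], "twist": 0.01},
    {"translation": [-25, -15, 0], "twist": 0.01},
    {"translation": [-25, -15, 0], "twist": 0.01},
    {"translation": [0, 0, 0], "twist": 0},
    {"translation": [0, 0, 0], "twist": 0}
  ],
  "grip": 0.0
}}

```text
time: 7.8
ee_pos: [0.4549, 0.0873, 0.124]
eef_rot: [-0.34, -0.62, 0.621, 0.339]
ft_force: [0.4, -1.1, 0.3]
width: 0.072
```

```bash
python3 st.py; python3 - <<'E'
from bench import *
import cv2,pickle
c=camera("wrist");c["fish"]=1;cv2.imwrite("pics/w4.png",c["img"][:,:,::-1]);pickle.dump(c,open("pics/w4.pkl","wb"))
c=camera("scene");pickle.dump(c,open("pics/s4.pkl","wb"))
from h import crop
crop(c,290,140,160,150,4,"pics/s4.png")
E
```

```text
7.8 [0.4549 0.0873 0.124 ] camyaw -147.34691841128765 down [ 0.0009 -0.0011 -1.    ] F [ 0.4178 -1.1156  0.2632] T [ 0.1476 -0.1798 -0.0316] w 0.07200341443119351 j [ 0.6253  0.1571 -0.9622  1.9557  0.1461  1.0995  1.743 ]
```

View pics/w4.png

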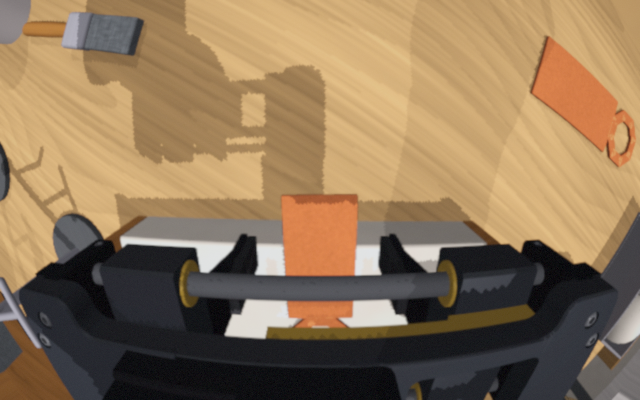

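View pics/s4.png

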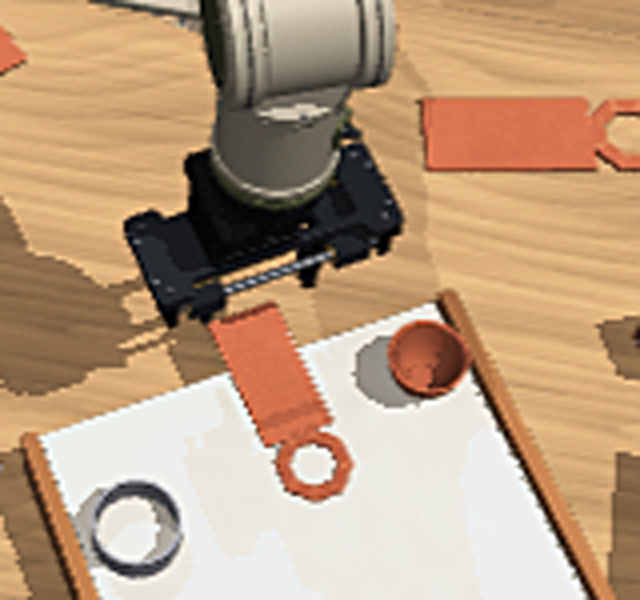

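```bash
python3 - <<'E'
from h import *
w=load("w4");p=plane(w,281,197,.064);q=plane(w,357,195.5,.064);m=(p+q)/2;print(p,q,m,np.linalg.norm(p-q),np.degrees(np.arctan2(-(q-p)[0],(q-p)[1])))
s=load("s4");e=plane(s,290+313/4,140+464/4,.064);print("eye",e,np.linalg.norm(e-m),np.degrees(np.arctan2(*(e-m)[[1,0]])))
t=np.array([.4549,.0873,.064]);v=np.array([np.cos(np.radians(32.5)),np.sin(np.radians(32.5)),0]);print("along",(t-m)@v,"lat",np.cross(v,t-m)[2])
E
```

```text
[0.45678588 0.05459924 0.064     ] [0.4251496  0.10171647 0.064     ] [0.44096774 0.07815786 0.064     ] 0.056752864603386445 33.87889016299612
eye [0.56148233 0.15662935 0.064     ] 0.14381078824376684 33.06963558589899
along 0.01666241689129435 lat 0.00022460854469371228
```

Call:
{"name": "jog_arm", "arguments": {
  "commands": [
    {"translation": [0, 0, -10], "twist": 0.01},
    {"translation": [0, 0, -10], "twist": 0},
    {"translation": [0, 0, -20], "twist": 0},
    {"translation": [0, 0, -20], "twist": 0},
    {"translation": [0, 0, -13], "twist": 0},
    {"translation": [0, 0, -8], "twist": 0},
    {"translation": [0, 0, 0], "twist": 0}
  ]
}}

```text
time: 8.6
ee_pos: [0.4541, 0.0882, 0.0415]
eef_rot: [-0.335, -0.622, 0.623, 0.336]
ft_force: [0.4, 0.9, -0.9]
width: 0.0868
```

Call:
{"name": "jog_arm", "arguments": {
  "commands": [
    {"translation": [0, 0, 0], "twist": 0},
    {"translation": [0, 0, 0], "twist": 0},
    {"translation": [0, 0, 0], "twist": 0},
    {"translation": [0, 0, 0], "twist": 0},
    {"translation": [0, 0, 0], "twist": 0}
  ],
  "grip": 0.6,
  "grip_force": 40
}}

```text
time: 9.1
ee_pos: [0.455, 0.0878, 0.0429]
eef_rot: [0.336, 0.622, -0.622, -0.336]
ft_force: [0.6, 0.2, 0.7]
width: 0.0572
```

```bash
python3 st.py; python3 - <<'E'
from bench import *
import cv2,pickle
c=camera("wrist");c["fish"]=1;cv2.imwrite("pics/w5.png",c["img"][:,:,::-1]);pickle.dump(c,open("pics/w5.pkl","wb"))
E
```

```text
9.1 [0.455  0.0878 0.0429] camyaw -146.70709234212262 down [ 0.0005 -0.0001 -1.    ] F [0.6146 0.2483 0.6952] T [ 0.1135 -0.1826  0.0063] w 0.057159607598433526 j [ 0.5471  0.2999 -0.9141  2.0296  0.2931  0.9458  1.6323]
```

View pics/w5.png

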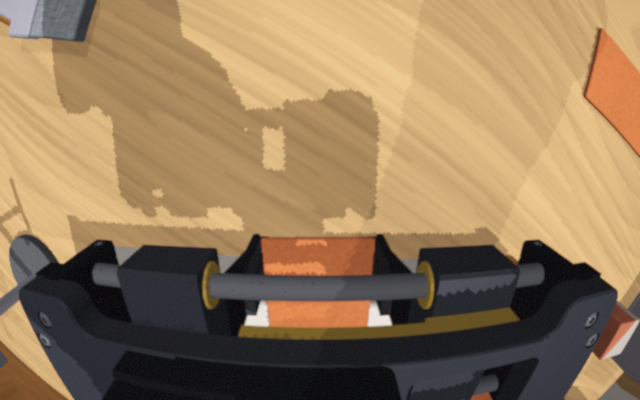

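Call:
{"name": "jog_arm", "arguments": {
  "commands": [
    {"translation": [0, 0, 0], "twist": 0},
    {"translation": [0, 0, 0], "twist": 0},
    {"translation": [0, 0, 3], "twist": 0},
    {"translation": [0, 0, 5], "twist": 0},
    {"translation": [0, 0, 8], "twist": 0},
    {"translation": [0, 0, 10], "twist": 0},
    {"translation": [0, 0, 10], "twist": 0},
    {"translation": [0, 0, 10], "twist": 0},
    {"translation": [0, 0, 0], "twist": 0}
  ],
  "grip": 1.0,
  "grip_force": 50
}}

```text
time: 10.05
ee_pos: [0.4558, 0.088, 0.0902]
eef_rot: [0.337, 0.623, -0.622, -0.335]
ft_force: [0.6, 0.1, -0.8]
width: 0.0564
```

```bash
python3 st.py; python3 - <<'E'
from bench import *
import pickle
from h import crop
c=camera("scene");pickle.dump(c,open("pics/s6.pkl","wb"));crop(c,290,140,160,150,4,"pics/s6.png")
d=camera("side");pickle.dump(d,open("pics/d6.pkl","wb"));crop(d,240,120,200,150,4,"pics/d6.png")
E
```

```text
10.05 [0.4558 0.088  0.0902] camyaw -146.71121433476324 down [ 0.0025 -0.0002 -1.    ] F [ 0.6149  0.1146 -0.7818] T [ 0.0636 -0.0551  0.0095] w 0.05637696596056826 j [ 0.5982  0.216  -0.9516  1.9893  0.2059  1.0328  1.7033]
```

View pics/s6.png

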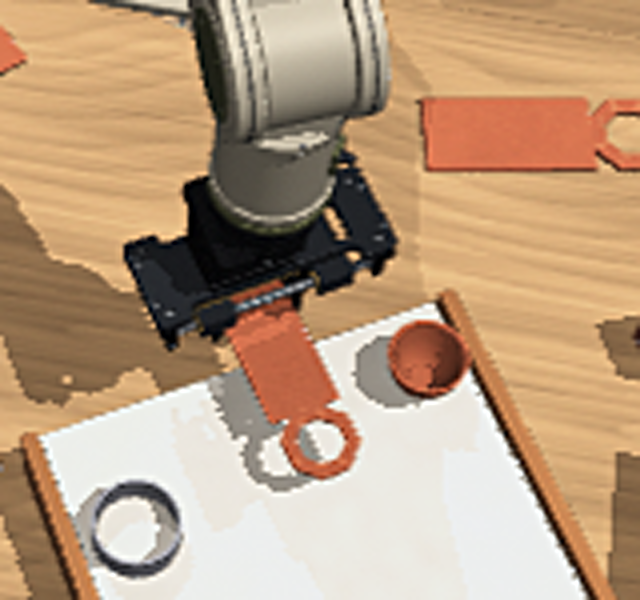

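View pics/d6.png

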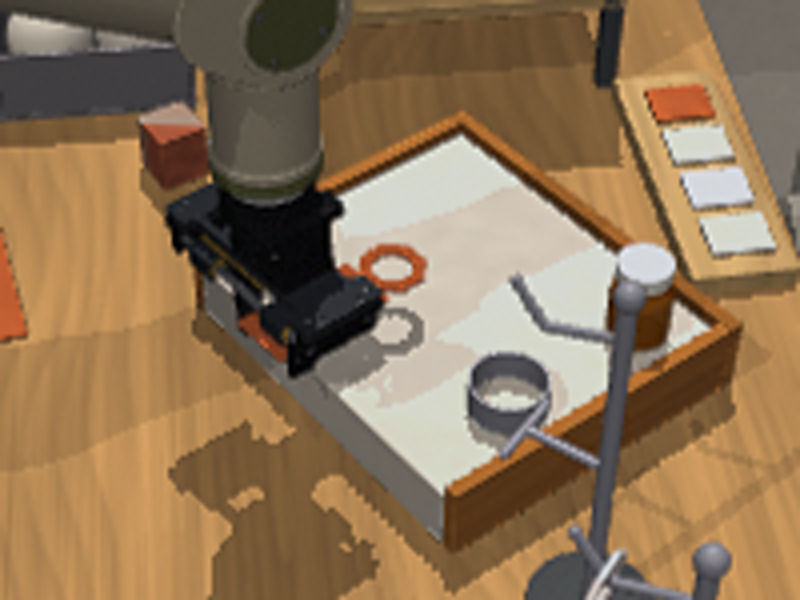

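```bash
python3 - <<'E'
from h import *
s=load("s6");d=load("d6")
p,e=tri([(s,290+321/4,140+442/4),(d,240+391/4,120+268/4)]);print(p,e)
t=np.array([.4558,.088,.0902]);o=p-t;print(o,np.hypot(o[0],o[1]),np.degrees(np.arctan2(o[1],o[0])))
E
```

```text
[0.56025723 0.15819127 0.10295238] [np.float64(0.7758026572368074), np.float64(0.775802657236812)]
[0.10445723 0.07019127 0.01275238] 0.1258496218196627 33.8995921722956
```

Call:
{"name": "jog_arm", "arguments": {
  "commands": [
    {"translation": [0, 0, 12], "twist": -0.04},
    {"translation": [0, 0, 18], "twist": -0.08},
    {"translation": [0, 0, 20], "twist": -0.1},
    {"translation": [0, 0, 20], "twist": -0.1},
    {"translation": [0, 0, 20], "twist": -0.1},
    {"translation": [0, 0, 20], "twist": -0.1},
    {"translation": [0, 0, 20], "twist": -0.1},
    {"translation": [0, 0, 20], "twist": -0.1},
    {"translation": [0, 0, 20], "twist": -0.1},
    {"translation": [0, 0, 20], "twist": -0.1},
    {"translation": [0, 0, 20], "twist": -0.1},
    {"translation": [0, 0, 18], "twist": -0.1},
    {"translation": [0, 0, 12], "twist": -0.1},
    {"translation": [0, 0, 0], "twist": -0.05},
    {"translation": [0, 0, 0], "twist": -0.02},
    {"translation": [0, 0, 0], "twist": 0}
  ]
}}

```text
time: 11.75
ee_pos: [0.4546, 0.0881, 0.3286]
eef_rot: [-0.642, -0.295, 0.295, 0.643]
ft_force: [0.8, -0.2, 0.1]
width: 0.0566
```

```bash
python3 st.py; python3 - <<'E'
from bench import *
import pickle
from h import crop
c=camera("scene");pickle.dump(c,open("pics/s7.pkl","wb"));crop(c,200,120,200,150,4,"pics/s7.png")
d=camera("side");pickle.dump(d,open("pics/d7.pkl","wb"));crop(d,270,80,200,150,4,"pics/d7.png")
E
```

```text
11.75 [0.4546 0.0881 0.3286] camyaw 139.38244354296137 down [-0.0003  0.0002 -1.    ] F [ 0.7748 -0.2344  0.0756] T [ 0.0959 -0.097   0.0054] w 0.05663754626038184 j [ 0.6547 -0.0352 -0.9017  1.6472 -0.028   1.5165  0.6167]
```

View pics/s7.png

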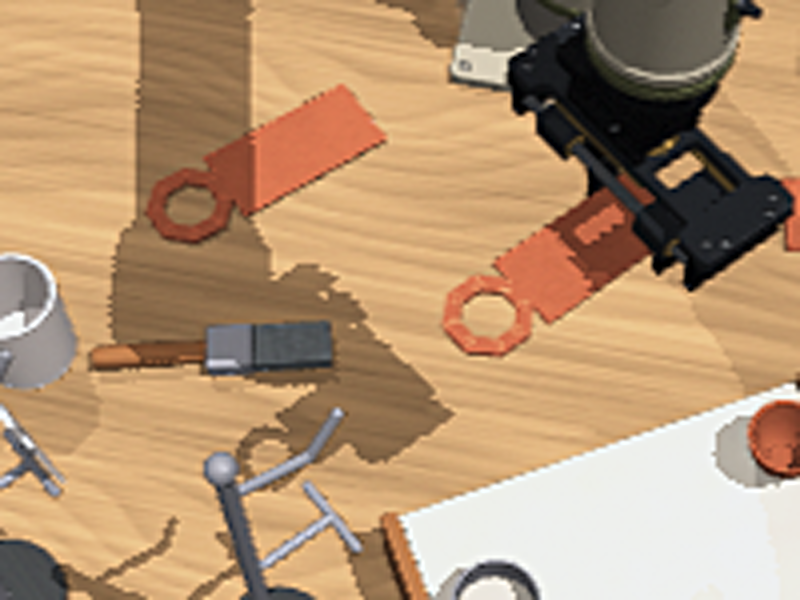

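View pics/d7.png

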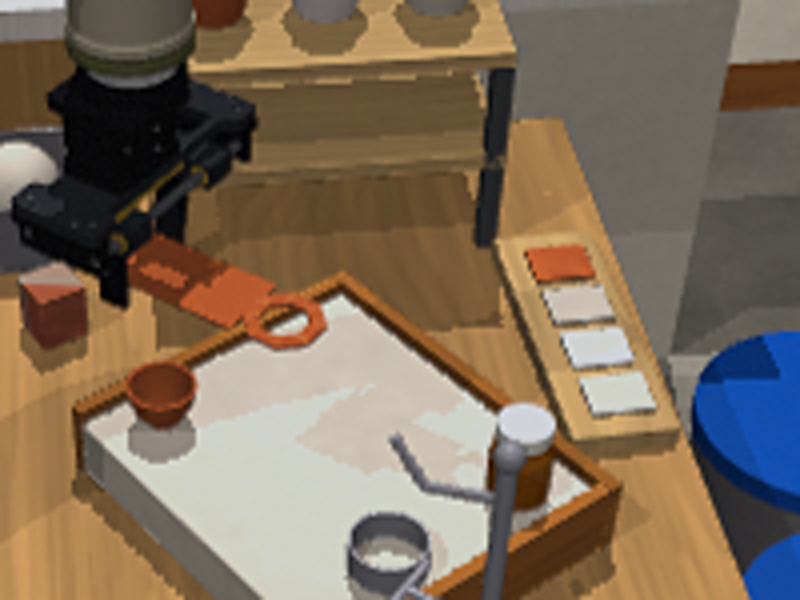

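```bash
python3 - <<'E'
from h import *
np.set_printoptions(precision=4,suppress=True)
s=load("s7");d=load("d7")
S=lambda u,v:(s,200+u/4,120+v/4)
D=lambda u,v:(d,270+u/4,80+v/4)
def T(n,*o):
    p,e=tri(o);print(n,p,np.round(e,1));return p
p=T("eye",S(487,315),D(286,320));tip=T("tip",S(338,412),D(396,438));b=T("bend",S(308,457),D(428,489))
q=T("far",S(446,342) ,D(318,344)) if 0 else None
r=T("rootA",S(544,322),D(237,326));r2=T("rootB",S(495,265),D(276,289))
t=np.array([.4546,.0881,.3286]);o=p-t;print(o,np.hypot(o[0],o[1]),np.degrees(np.arctan2(o[1],o[0])));print(tip-p)
E
```

```text
eye [0.5519 0.0079 0.3456] [1.3 1.3]
tip [ 0.6181 -0.076   0.3046] [1.4 1.4]
bend [ 0.6387 -0.0939  0.2714] [2.1 2.1]
rootA [0.5248 0.0435 0.3098] [3.3 3.3]
rootB [0.54   0.0072 0.3786] [6.7 6.7]
[ 0.0973 -0.0802  0.017 ] 0.1261318621378253 -39.504092071107664
[ 0.0662 -0.0839 -0.041 ]
```

Call:
{"name": "jog_arm", "arguments": {
  "commands": [
    {"translation": [4, -5, 0], "twist": 0},
    {"translation": [9, -11, 0], "twist": 0},
    {"translation": [10, -13, 0], "twist": 0},
    {"translation": [10, -13, 0], "twist": 0},
    {"translation": [10, -13, 0], "twist": 0},
    {"translation": [10, -13, 0], "twist": 0},
    {"translation": [8, -10, 0], "twist": 0},
    {"translation": [5, -6, 0], "twist": 0},
    {"translation": [0, 0, 0], "twist": 0},
    {"translation": [0, 0, 0], "twist": 0}
  ]
}}

```text
time: 12.85
ee_pos: [0.5207, 0.0046, 0.3286]
eef_rot: [-0.642, -0.296, 0.296, 0.642]
ft_force: [-0.7, -0.4, -0.8]
width: 0.0565
```

```bash
cat > look.py <<'E'
import sys
from bench import *
import pickle
from h import crop
n=sys.argv[1]
c=camera("scene");pickle.dump(c,open(f"pics/s{n}.pkl","wb"));crop(c,220,180,120,100,6,f"pics/s{n}.png")
d=camera("side");pickle.dump(d,open(f"pics/d{n}.pkl","wb"));crop(d,320,120,120,100,6,f"pics/d{n}.png")
E
python3 st.py; python3 look.py 8
```

```text
12.85 [0.5207 0.0046 0.3286] camyaw 139.43621830708835 down [-0.0001  0.0005 -1.    ] F [-0.6623 -0.4175 -0.7923] T [ 0.0894 -0.0644  0.003 ] w 0.056530888867031316 j [ 0.6789  0.138  -0.8509  1.5198  0.1032  1.5307  0.6915]
```

View pics/s8.png

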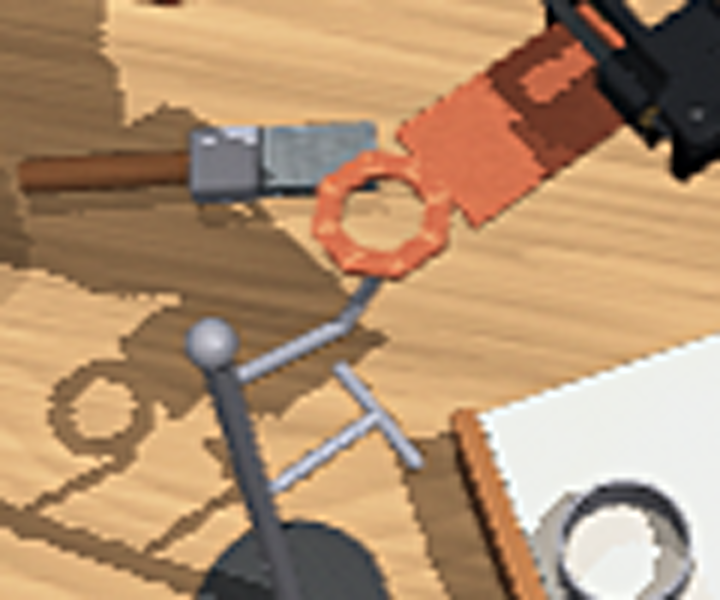

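View pics/d8.png

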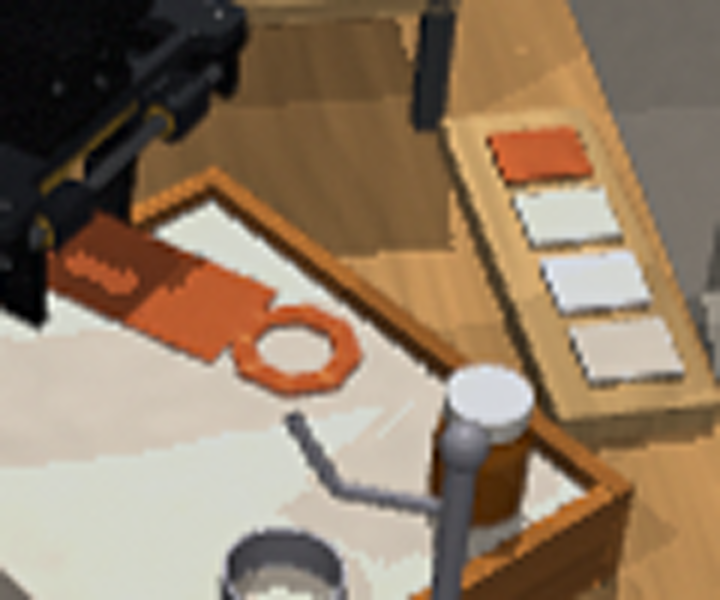

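```bash
python3 - <<'E'
from h import *
np.set_printoptions(precision=4,suppress=True)
s=load("s8");d=load("d8")
p,e=tri([(s,220+383/6,180+213/6),(d,320+294/6,120+350/6)]);print(p,e)
E
```

```text
[ 0.6166 -0.075   0.3443] [np.float64(0.95988942255601), np.float64(0.959889422555907)]
```

Call:
{"name": "jog_arm", "arguments": {
  "commands": [
    {"translation": [1, -1, -8], "twist": 0},
    {"translation": [0, 0, -10], "twist": 0},
    {"translation": [0, 0, -10], "twist": 0},
    {"translation": [0, 0, -8], "twist": 0},
    {"translation": [0, 0, -8], "twist": 0},
    {"translation": [0, 0, 0], "twist": 0}
  ]
}}

```text
time: 13.55
ee_pos: [0.5213, 0.0028, 0.2833]
eef_rot: [-0.642, -0.295, 0.296, 0.643]
ft_force: [-0.2, -0.1, -1.2]
width: 0.0567
```

```bash
python3 st.py; python3 look.py 9
```

```text
13.55 [0.5213 0.0028 0.2833] camyaw 139.38757822353523 down [-0.0018  0.0003 -1.    ] F [-0.2479 -0.069  -1.2355] T [ 0.0323 -0.0803 -0.034 ] w 0.056667054055701695 j [ 0.6794  0.1542 -0.8489  1.5995  0.1159  1.4423  0.6834]
```

View pics/s9.png

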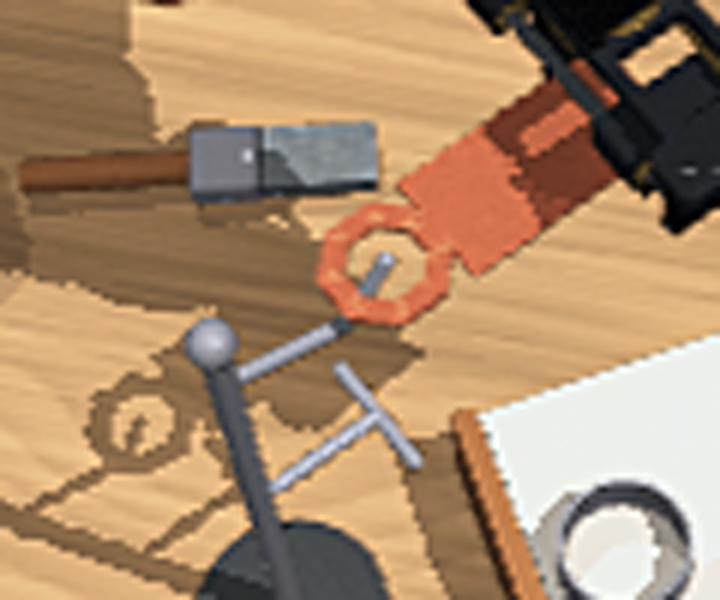

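View pics/d9.png

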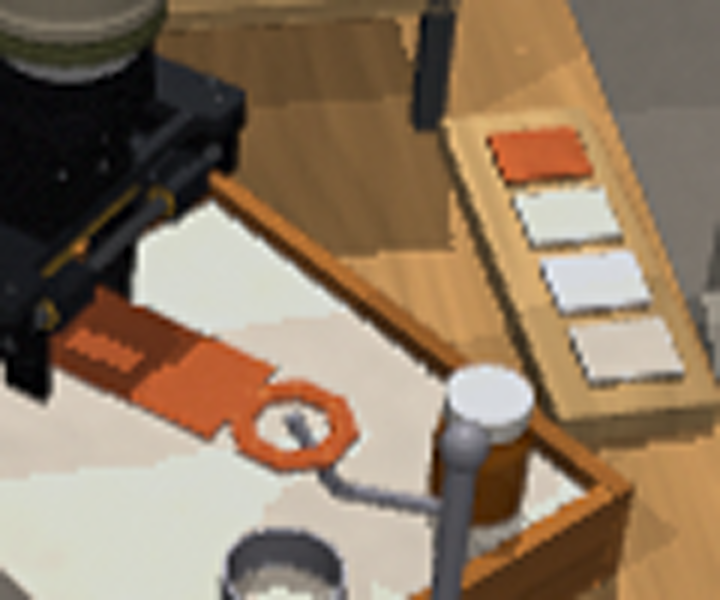

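Call:
{"name": "jog_arm", "arguments": {
  "commands": [
    {"translation": [1, -1, -5], "twist": 0},
    {"translation": [1, -1, -5], "twist": 0},
    {"translation": [1, -1, -3], "twist": 0},
    {"translation": [0, 0, 0], "twist": 0}
  ]
}}

```text
time: 14.05
ee_pos: [0.5247, -0.0004, 0.271]
eef_rot: [-0.642, -0.295, 0.296, 0.643]
ft_force: [-0.3, -0.3, -0.2]
width: 0.0571
```

Call:
{"name": "jog_arm", "arguments": {
  "commands": [
    {"translation": [1, 0, -2], "twist": 0},
    {"translation": [0, 0, -1], "twist": 0},
    {"translation": [0, 0, 0], "twist": 0}
  ]
}}

```text
time: 14.35
ee_pos: [0.5258, -0.0, 0.2685]
eef_rot: [-0.642, -0.295, 0.295, 0.642]
ft_force: [-0.6, -0.4, -0.9]
width: 0.0568
```

Call:
{"name": "jog_arm", "arguments": {
  "commands": [
    {"translation": [0, 0, -2], "twist": 0},
    {"translation": [0, 0, -1], "twist": 0},
    {"translation": [0, 0, 0], "twist": 0}
  ]
}}

```text
time: 14.65
ee_pos: [0.5258, -0.0001, 0.2655]
eef_rot: [0.642, 0.295, -0.295, -0.642]
ft_force: [-0.5, -0.5, 1.0]
width: 0.0567
```

```bash
python3 st.py; python3 look.py 10
```

```text
14.65 [ 0.5258 -0.0001  0.2655] camyaw 139.3908827285737 down [ 0.0002  0.     -1.    ] F [-0.4744 -0.4573  0.9806] T [-0.0209 -0.2401  0.0096] w 0.05673957249793024 j [ 0.6758  0.1731 -0.846   1.6201  0.131   1.4073  0.6778]
```

View pics/s10.png

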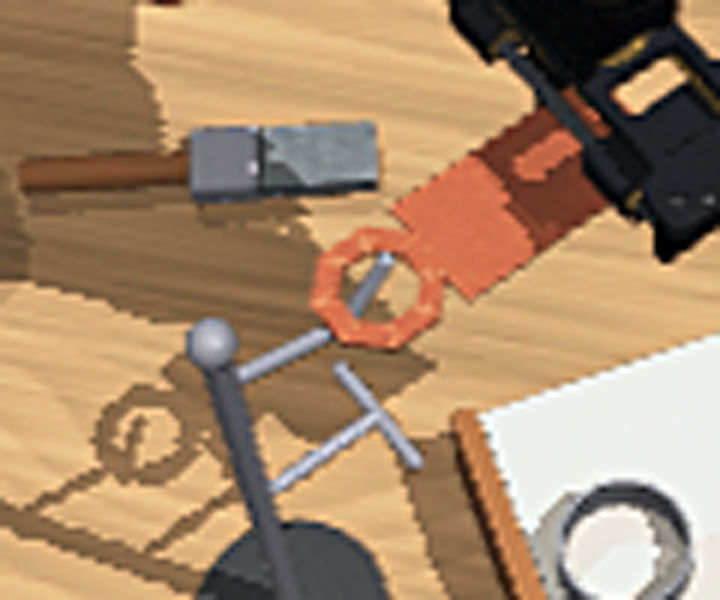

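View pics/d10.png

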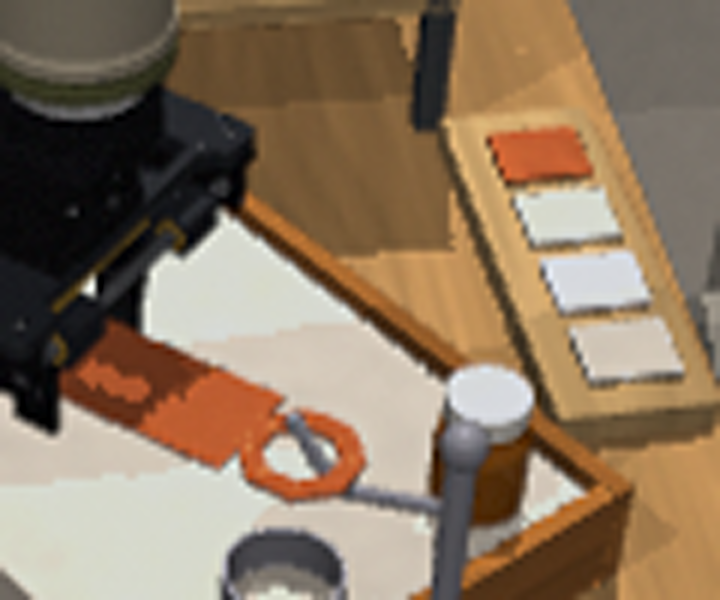

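The tip is through the hole and the ring's far side rests on the bar, with about 2 N more force. Now I'll relax the grip so the tile pivots in the pads, and swing the plain end down about the hook.

Call:
{"name": "jog_arm", "arguments": {
  "commands": [
    {"translation": [0, 0, 0], "twist": 0},
    {"translation": [0, 0, 0], "twist": 0},
    {"translation": [0, 0, -4], "twist": 0},
    {"translation": [0.4, -0.3, -8.5], "twist": 0},
    {"translation": [0.6, -0.5, -6], "twist": 0},
    {"translation": [0.7, -0.6, -6.3], "twist": 0},
    {"translation": [0, 0, 0], "twist": 0}
  ],
  "grip_force": 4
}}

```text
time: 15.45
ee_pos: [0.5272, -0.0018, 0.2396]
eef_rot: [-0.642, -0.295, 0.296, 0.643]
ft_force: [-0.1, -0.4, 0.1]
width: 0.0575
```

```bash
python3 st.py; python3 look.py 11
```

```text
15.45 [ 0.5272 -0.0018  0.2396] camyaw 139.37829566494258 down [-0.0014  0.0002 -1.    ] F [-0.0787 -0.4492  0.0943] T [-0.0789 -0.2191 -0.0608] w 0.05753752870627718 j [ 0.6715  0.1931 -0.8429  1.6567  0.1466  1.3591  0.6685]
```

View pics/s11.png

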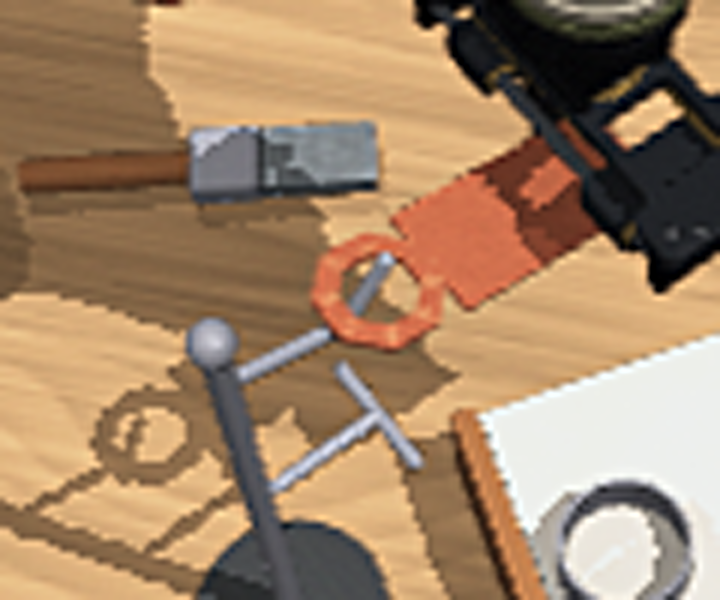

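View pics/d11.png

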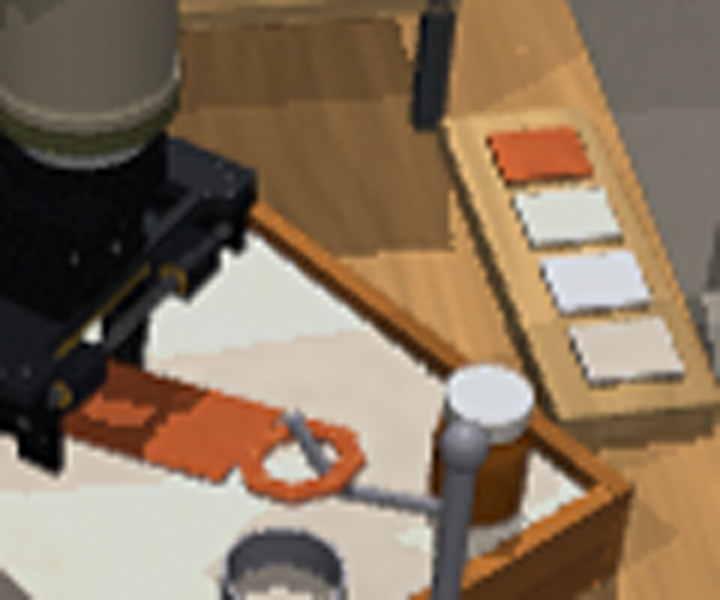

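Call:
{"name": "jog_arm", "arguments": {
  "commands": [
    {"translation": [1.0, -0.9, -6.1], "twist": 0},
    {"translation": [1.0, -0.9, -6.1], "twist": 0},
    {"translation": [1.4, -1.2, -6], "twist": 0},
    {"translation": [1.4, -1.2, -6], "twist": 0},
    {"translation": [1.8, -1.5, -5.8], "twist": 0},
    {"translation": [1.8, -1.6, -5.7], "twist": 0},
    {"translation": [2.2, -1.9, -5.6], "twist": 0},
    {"translation": [2.2, -1.9, -5.5], "twist": 0},
    {"translation": [0, 0, 0], "twist": 0}
  ]
}}

```text
time: 16.45
ee_pos: [0.5403, -0.013, 0.1931]
eef_rot: [-0.642, -0.295, 0.295, 0.643]
ft_force: [-0.0, 0.3, 0.5]
width: 0.0578
```

```bash
python3 st.py; python3 look.py 12
```

```text
16.45 [ 0.5403 -0.013   0.1931] camyaw 139.36158973903454 down [-0.0008  0.0003 -1.    ] F [-0.0284  0.278   0.4608] T [-0.078  -0.2272  0.0127] w 0.05780960022180108 j [ 0.6566  0.2611 -0.8257  1.6914  0.1991  1.2773  0.6512]
```

View pics/s12.png

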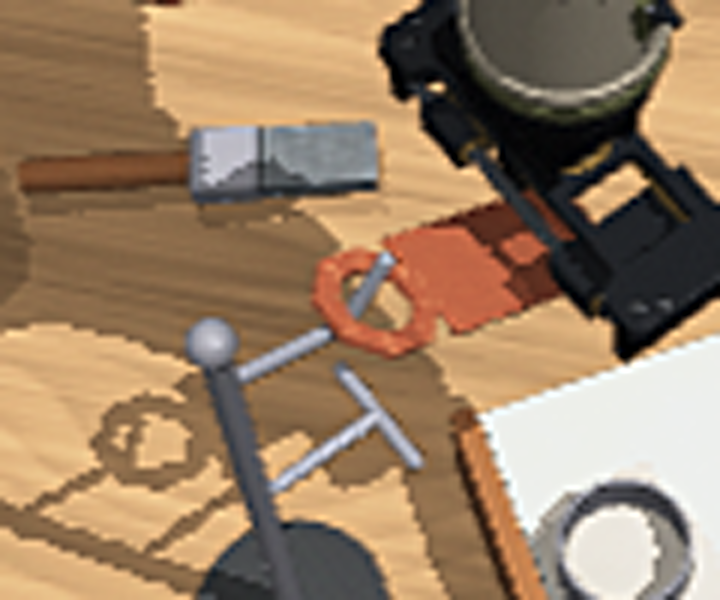

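View pics/d12.png

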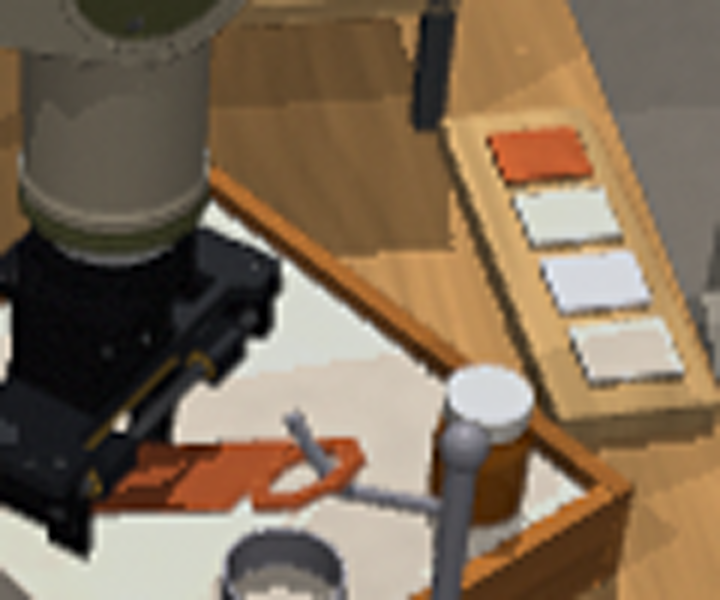

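Call:
{"name": "jog_arm", "arguments": {
  "commands": [
    {"translation": [2.5, -2.1, -5.3], "twist": 0},
    {"translation": [2.6, -2.2, -5.2], "twist": 0},
    {"translation": [2.9, -2.4, -5], "twist": 0},
    {"translation": [2.9, -2.5, -4.9], "twist": 0},
    {"translation": [3.2, -2.7, -4.6], "twist": 0},
    {"translation": [3.2, -2.7, -4.6], "twist": 0},
    {"translation": [0, 0, 0], "twist": 0}
  ]
}}

```text
time: 17.25
ee_pos: [0.5577, -0.0277, 0.1635]
eef_rot: [-0.642, -0.295, 0.295, 0.643]
ft_force: [0.3, -1.1, -0.7]
width: 0.0581
```

```bash
python3 st.py; python3 look.py 13
```

```text
17.25 [ 0.5577 -0.0277  0.1635] camyaw 139.35628376141378 down [-0.0009  0.0004 -1.    ] F [ 0.3305 -1.0783 -0.6975] T [ 0.0503 -0.1339 -0.0502] w 0.05810285399694754 j [ 0.6418  0.3293 -0.8024  1.684   0.2484  1.2351  0.6449]
```

View pics/s13.png

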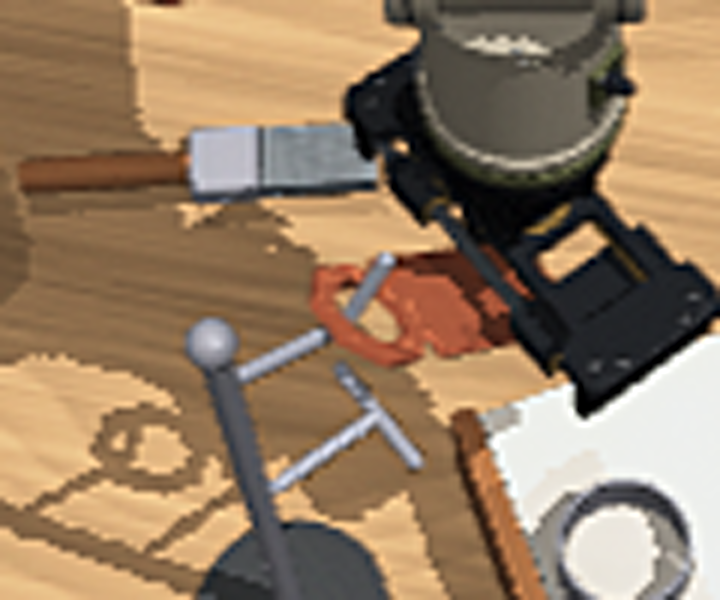

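View pics/d13.png

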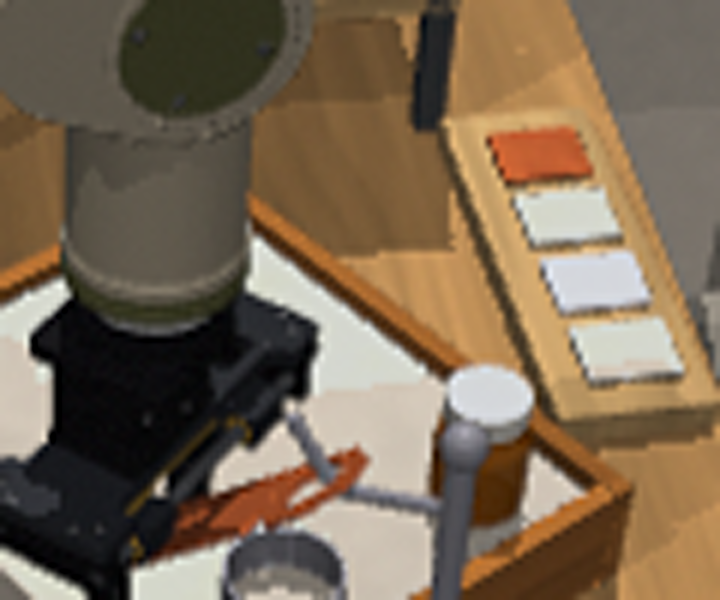

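Call:
{"name": "jog_arm", "arguments": {
  "commands": [
    {"translation": [3.4, -2.9, -4.3], "twist": 0},
    {"translation": [3.5, -3.0, -4.2], "twist": 0},
    {"translation": [0, 0, 0], "twist": 0},
    {"translation": [0, 0, 0], "twist": 0}
  ]
}}

```text
time: 17.75
ee_pos: [0.5645, -0.0331, 0.1557]
eef_rot: [-0.642, -0.295, 0.295, 0.643]
ft_force: [-0.2, 0.8, -2.0]
width: 0.058
```

```bash
python3 st.py; python3 look.py 14
```

```text
17.75 [ 0.5645 -0.0331  0.1557] camyaw 139.3760581139849 down [-0.0004  0.0003 -1.    ] F [-0.2466  0.789  -1.9678] T [ 0.038  -0.1753 -0.001 ] w 0.05803787980288223 j [ 0.6369  0.3521 -0.794   1.6756  0.2641  1.2257  0.645 ]
```

View pics/d14.png

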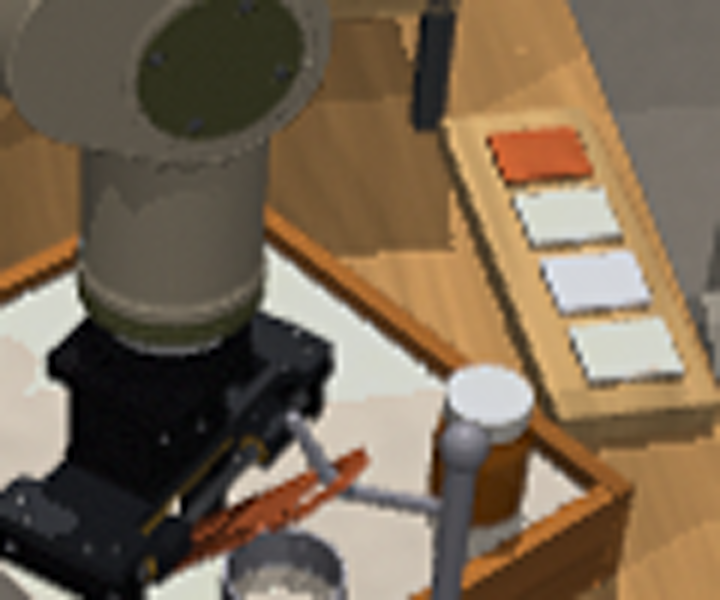

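View pics/s14.png

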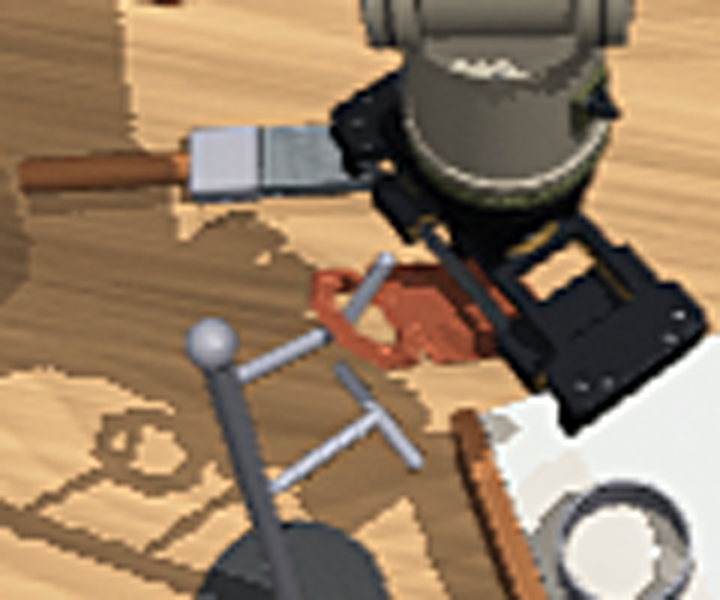

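Call:
{"name": "jog_arm", "arguments": {
  "commands": [
    {"translation": [0, 0, 0], "twist": 0},
    {"translation": [0, 0, 0], "twist": 0},
    {"translation": [0, 0, 0], "twist": 0},
    {"translation": [0, 0, 0], "twist": 0},
    {"translation": [0, 0, 0], "twist": 0},
    {"translation": [0, 0, 0], "twist": 0}
  ],
  "grip": 0.1
}}

```text
time: 18.45
ee_pos: [0.5645, -0.0331, 0.1559]
eef_rot: [-0.642, -0.295, 0.295, 0.642]
ft_force: [0.8, 0.7, 0.2]
width: 0.0781
```

```bash
python3 st.py; python3 look.py 15
```

```text
18.45 [ 0.5645 -0.0331  0.1559] camyaw 139.3901580148104 down [ 0.0001  0.0001 -1.    ] F [0.7752 0.6846 0.1886] T [ 0.031  -0.1396 -0.0613] w 0.07811130880501796 j [ 0.637   0.3517 -0.7942  1.6757  0.2641  1.2255  0.6451]
```

View pics/d15.png

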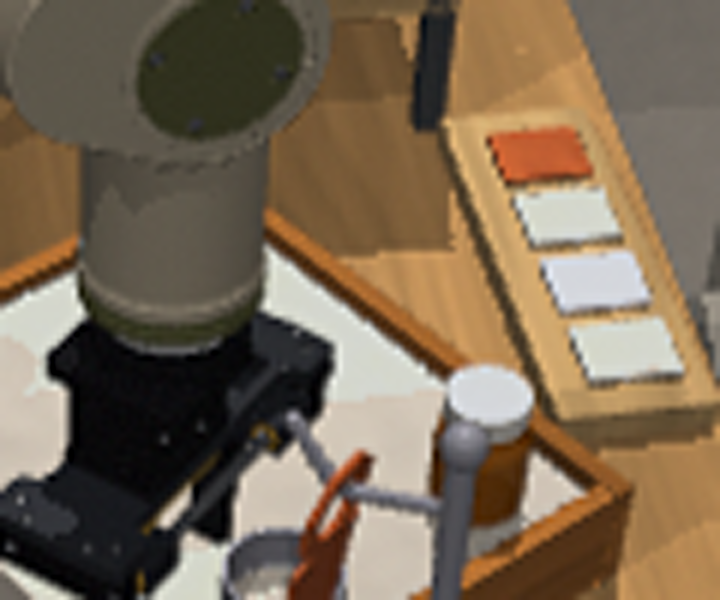

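View pics/s15.png

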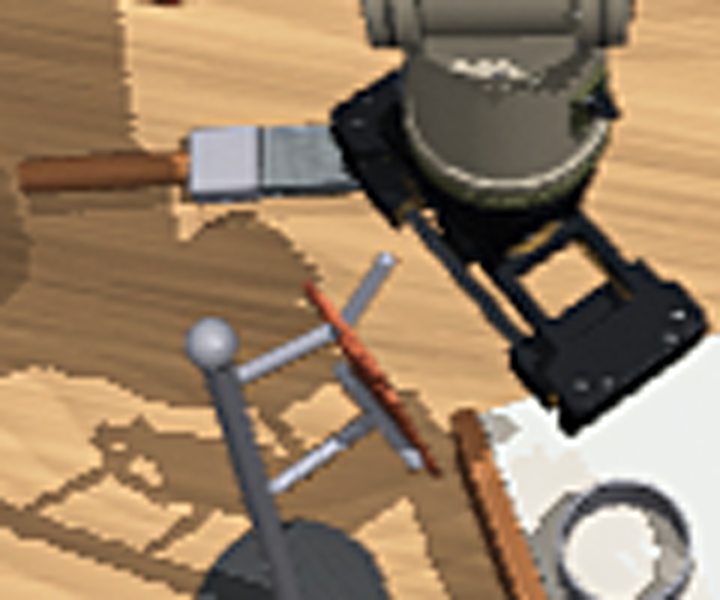

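The tile hangs on the hook against the rest bar. Now backing away.

Call:
{"name": "jog_arm", "arguments": {
  "commands": [
    {"translation": [-4, 3, 0], "twist": 0},
    {"translation": [-8, 7, 0], "twist": 0},
    {"translation": [-12, 10, 2], "twist": 0},
    {"translation": [-15, 13, 10], "twist": 0},
    {"translation": [-15, 13, 20], "twist": 0},
    {"translation": [-15, 13, 20], "twist": 0},
    {"translation": [-15, 13, 20], "twist": 0},
    {"translation": [-10, 8, 10], "twist": 0},
    {"translation": [0, 0, 0], "twist": 0},
    {"translation": [0, 0, 0], "twist": 0},
    {"translation": [0, 0, 0], "twist": 0},
    {"translation": [0, 0, 0], "twist": 0},
    {"translation": [0, 0, 0], "twist": 0},
    {"translation": [0, 0, 0], "twist": 0},
    {"translation": [0, 0, 0], "twist": 0},
    {"translation": [0, 0, 0], "twist": 0},
    {"translation": [0, 0, 0], "twist": 0},
    {"translation": [0, 0, 0], "twist": 0}
  ]
}}

```text
time: 20.35
ee_pos: [0.4705, 0.0469, 0.2379]
eef_rot: [0.642, 0.295, -0.295, -0.642]
ft_force: [1.4, 0.6, 0.3]
width: 0.0783
```

```bash
python3 st.py; python3 look.py 16; python3 - <<'E'
from bench import *
from h import *
a=camera("side");
cv2.imwrite("pics/full16.png",a["img"][:,:,::-1])
c=load("s16");cv2.imwrite("pics/fulls16.png",c["img"][:,:,::-1])
b=load("d16");cv2.imwrite("pics/diff.png",0*a["img"])
print("motion between frames", np.abs(a["img"].astype(int)-b["img"]).max(), (np.abs(a["img"].astype(int)-b["img"]).max(2)>25).sum())
E
```

```text
20.35 [0.4705 0.0469 0.2379] camyaw 139.3890265750629 down [ 0.0001  0.     -1.    ] F [1.3516 0.5516 0.2713] T [ 0.0372 -0.1319  0.047 ] w 0.0783256608363947 j [ 0.6883  0.0397 -0.8894  1.7847  0.0317  1.3318  0.6537]
motion between frames 38 6
```

View pics/full16.png

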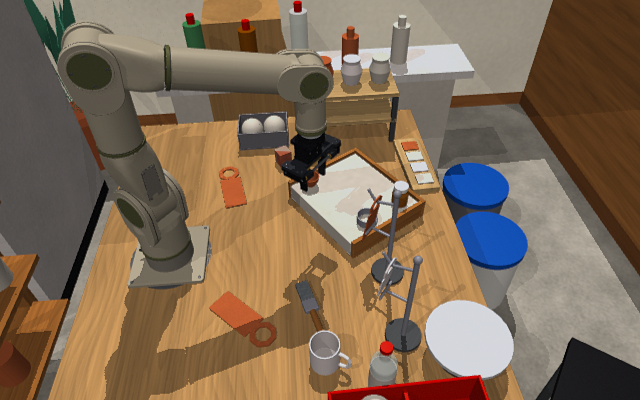

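View pics/fulls16.png

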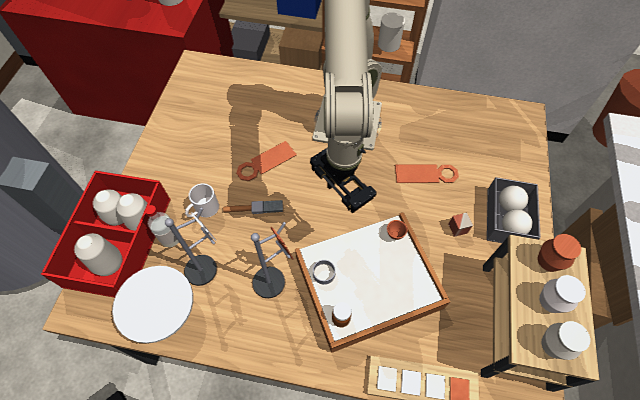

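View pics/d16.png

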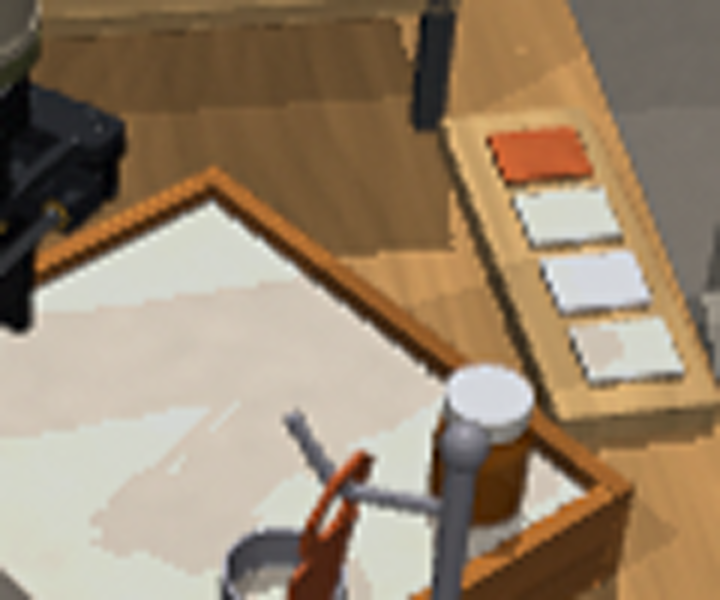

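Call:
{"name": "jog_arm", "arguments": {
  "commands": [
    {"translation": [0, 0, 0], "twist": 0},
    {"translation": [0, 0, 0], "twist": 0},
    {"translation": [0, 0, 0], "twist": 0},
    {"translation": [0, 0, 0], "twist": 0},
    {"translation": [0, 0, 0], "twist": 0},
    {"translation": [0, 0, 0], "twist": 0},
    {"translation": [0, 0, 0], "twist": 0},
    {"translation": [0, 0, 0], "twist": 0},
    {"translation": [0, 0, 0], "twist": 0},
    {"translation": [0, 0, 0], "twist": 0}
  ]
}}

```text
time: 21.5
ee_pos: [0.4705, 0.0469, 0.2379]
eef_rot: [-0.642, -0.295, 0.295, 0.642]
ft_force: [-0.0, -0.7, -0.2]
width: 0.0785
```

```bash
python3 - <<'E'
from bench import *
from h import *
for n,k in(("side","d16"),("scene","s16")):
    a=camera(n);b=load(k);m=np.abs(a["img"].astype(int)-b["img"]).max(2)>25;print(n,m.sum(),np.argwhere(m)[:12].tolist())
a=load("scene0");b=camera("scene")
m=np.abs(a["img"].astype(int)-b["img"]).max(2)>40
print(read_state()["time"])
crop(b,130,180,180,120,4,"pics/s17.png")
E
```

```text
side 15 [[43, 74], [46, 67], [47, 63], [50, 293], [50, 306], [51, 313], [64, 313], [76, 59], [133, 297], [135, 295], [155, 328], [173, 283]]
scene 7 [[72, 366], [77, 334], [80, 329], [96, 335], [113, 373], [225, 285], [225, 286]]
21.65
```

View pics/s17.png

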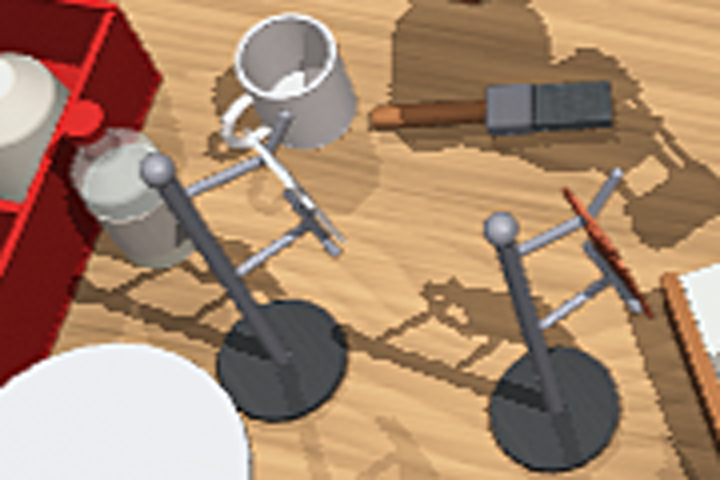

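The tile hangs still on the hook, and nothing else has moved.

```bash
python3 -c "
from bench import *
print(close_job())"
```

```text
the job is handed in; nothing more can be done
None
```

The long tile hangs by its eye on the empty hook, and I handed the job in at about 21.7 s.

- **What I did:** I pressed the tile with 8–9.5 N, slid it until its plain end stuck out about 45 mm past the slab's open edge, and gripped it there. I carried it level to the hook and lowered the eye over the hook's tip. With a light grip I swung the plain end down about 50°, then let go; it dropped the rest of the way against the rest bar and stayed on the hook.
- **Final checks:** Images about a second apart, with the gripper about 14 cm clear, show the ring on the bar at the seat and the tile leaning on the rest bar. Only scattered pixels differ, nearly all along the arm's outline; two in the scene view, near (285,225), are by the hook. By eye, the bystanders, the stands and the other tiles are where they were. I did not measure their positions again.
- **What disagreed:**
  - Heights on the slab from the two fixed cameras read about 4–5 mm low. I confirmed the tile's top by touch, at 64.6 mm, before dragging.
  - My two estimates of how far the plain end stuck out were 41 mm and 47 mm.

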